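# Cap the leaning sample bottle and stand it upright

## Robot

A 7-joint arm with a two-finger parallel gripper is mounted at the origin on the work surface. World frame = base frame: x ahead of the robot, y to its left, z up, the work surface at z = 0. Lengths are in mm, angles in degrees, forces in N, time in s.
With the tool pointing down it reaches from about 425 to 800 mm from the base axis. Payload 8.3 kg.
Tool frame: the origin (TCP) lies at the centre of the arm's flange, where the gripper is bolted on; the fingertips stand 173 mm ahead of it and the grasp point (between the pads) lies 155 mm ahead of it; z points along the fingers, y is the line along which they close (so a half turn about z gives the same grasp; the last joint's range is limited). The gripper opens to 85 mm and grips with 20 to 120 N. Pads are 22 mm wide; open, the fingers measure 114 mm over their backs; the gripper's body (76 mm by 85 mm) begins 54 mm behind the grasp point. The pads swing forward as they close: fully open they stand 13 mm farther back than shut.
Start: joints at [62.401, 21.967, 0.94, 78.501, -0.361, 79.538, -2.664], TCP at [254.194, -570.965, 404.679] pointing down, gripper open.
Joint ranges: [-169.22, 169.22], [-14.56, 117.87], [-87.37, 89.26], [10.42, 133.3], [-82.24, 262.24], [0.94, 117.77], [-172.7, 172.7]. Speed limits (degrees/s): [136.94, 136.94, 172.46, 172.46, 180, 180, 180].

## Interface

Orientations are given as a 3x3 rotation matrix whose columns are the frame's x, y, z axes.
In Python, from station import * gives the robot as it stands.
- The arm moves only by the tool servo_tool, never from a script. Its argument "moves" is a list of rows, each an object with "travel": the shift along the tool's x, y, z as a fraction of full scale, a list of three; "yaw": the turn about the tool's z as a fraction of full scale; "claw": the opening, from -1 (shut) to 1 (fully open). In form: [{"travel": [dx, dy, dz], "yaw": yaw, "claw": claw}, ...]. A call has 1 to 8 rows; each row is the pose to reach, as a shift and turn from the pose commanded when the call began, along the tool's axes at that moment, turning the shorter way round; what a row does not reach only later rows make up. Full scale, the value 1, is 0.3 m for a shift and 2 pi rad for a turn. A row lasts 1/10 s, in which the tool goes at most 50 mm and 8.59 degrees, less where a joint would pass 70% of its speed; a pose out of reach is approached as far as the arm can. A call with a number of a shift or a turn outside -1 to 1 is refused whole. A call with a gripper value outside its range is refused whole. The fingers move at their own pace and stop on an object; "newtons" is the grip in N (left out, the last holds). Time passes only in rows, so rows that repeat a pose let the fingers close. It gives the time, the measured TCP pose, the force, the opening and the grip force at its end, in the units of the state.
- read_state(): the state, without advancing time (a new reading comes with each control period).
- snapshot(name): name is "scene" or "top" or "wrist"; returns a dict with "pixels" (384x512x3 uint8, red, green, blue), "fx", "fy", "cx", "cy" (pixels), "dist_coeffs" ([k1, k2, p1, p2, k3] as OpenCV has them; the pictures are not rectified), "T" (4x4, takes a point from camera to world coordinates). Camera axes: x right, y down, z forward; pixel columns grow to the right and rows downward; lengths in mm; the calibration is good to about 2 mm. A picture is of the moment at which its call begins. There is no depth.
- job_done(): hands the job in; it is judged then, once.
The state is a dict: "clock": time; "qpos": joint angles; "qd": joint speeds; "tau": joint torques, N m; "eef_pos": TCP position; "tool_rot": TCP orientation; "ft_force": force on the tool from outside, world axes, zero at the start; "ft_torque": the same for the moment, N m; "grip_width": opening from 0.0 (shut) to 1.0 (fully open); "grasp_force": force on a finger pad.
Only numpy, scipy, OpenCV 4.12 (cv2) and the standard library are available. Lean on these libraries where they do the work, as an engineer would, in place of code of your own. Each camera call takes 0.05 s, during which the arm holds its last target. There are 200 camera calls.

## Task

The amber sample bottle leans towards the robot in its tilting holder and its blue screw cap is only started on the thread. While the bottle is still leaning, screw the blue cap clockwise until it is fully home against its stop; then tip the bottle up until it stands upright against its rest and let go of it. Leave the clear bottle and its holder, the beaker and the small jar alone.

Things in the scene. Friction and masses are not known exactly. Their poses are not given: they have to be found in the camera images.
- amber_holder: Steel stand of the amber bottle, fixed to the bench: base plate 120 x 116 x 12 mm, two side cheeks (outer faces 109 mm apart, up to 98 mm high) and behind them (+x side) a black rubber rest bar 118 mm up. Origin: centre of the underside of the base plate; z up; its own y runs along the pivot axis; the bottle leans towards its own -x (roughly towards the robot).
- amber_pivot (a point): Point on the amber bottle's tilting axis: on the bottle's centre line, 80 mm above the bench, midway between the cheeks. Axes as amber_holder; the tilting axis is its y.
- amber_tilt (a joint): Lean of the amber bottle about the pivot: 0 = upright against its rest (end stop), positive = leaning towards the holder's -x, up to 0.85 rad. It is stiff (about 1 N m of friction) and stays where it is left. Bottle: 68 mm diameter, its underside 45 mm below the pivot, shoulder from 50 to 69 mm above the pivot, then a neck of 33 mm diameter.
- blue_cap (a joint): Turn of the amber bottle's blue screw cap: 0 = fully home (end stop), positive = radians unscrewed (anticlockwise seen from the cap's top); starts 2.6 to 3.9 rad open. The cap goes down 1.27 mm per rad as it is screwed clockwise; the thread drags with about 0.3 N m. A red band on the neck shows below the cap until it is home. The cap cannot come off.
- cap_grip (a point): Grip point of the blue cap (ribbed cylinder 42 mm diameter, 30 mm high, white line on top): on its axis, 12 mm below its top face, 18 mm above its lower rim, 93 mm from the pivot when home. z points out of the bottle along the cap's axis, x along the white line.
- clear_holder: The same kind of holder with the clear bottle and its white cap, a bystander. Origin and axes as amber_holder.
- white_cap_top (a point): Centre of the top face of the clear bottle's white cap (42 mm diameter, 30 mm high), 105 mm from that holder's pivot. The clear bottle leans by any amount; leave it as it is.
- beaker: Empty glass beaker, 68 mm diameter, 85 mm high, a bystander. Origin: centre of its underside.
- weigh_jar: Small glass weighing jar with black lid, 42 mm diameter, 50 mm high, a bystander. Origin: centre of its underside.
Not all that is in view belongs to the job. Leave any turquoise look-alike of the amber_holder alone.

How it is judged (in metres and radians):
On the way, in this order (a step that is already met when the one before it is completed fails the run):
1. the blue cap is screwed home while the bottle still leans (value of joint blue_cap below 0.12 rad and value of joint amber_tilt above 0.2 rad), for 0.2 s.
2. the bottle is tipped up against its rest with the cap still home (value of joint blue_cap below 0.12 rad and value of joint amber_tilt below 0.07 rad), for 0.2 s.
At the end, for the whole second after the job is handed in: The blue cap is home (within 0.12 rad of its stop), the amber bottle is upright (within 0.07 rad, 4 degrees, of its rest) and at rest; the clear bottle's cap is within 15 mm, and the beaker and the small jar within 20 mm, of where they started (all of step 2 and velocity of joint amber_tilt between -0.05 and 0.05 rad/s and distance of white_cap_top from where it was at the start of the episode below 0.015 m and distance of each of beaker, weigh_jar from where it was at the start of the episode below 0.02 m); the robot touches nothing.
It fails at once if the clear bottle is pushed (its cap moves more than 15 mm) (distance of white_cap_top from where it was at the start of the episode above 0.015 m).
It fails at once if the beaker is moved more than 20 mm (distance of beaker from where it was at the start of the episode above 0.02 m).
It fails at once if the small jar is moved more than 20 mm (distance of weigh_jar from where it was at the start of the episode above 0.02 m).
It also fails if it takes over 51 s, if anything falls off the work surface, if the arm or the gripper's body presses on something with over 40 N, if the wrist force passes 120 N, or if a joint passes its speed limit or range.

## Working session

There is one attempt and no reset: what is moved stays moved. The work goes in short steps, Python scripts to look and compute and a tool call to move; the robot and the scene stay as the last step left them, time stands still between calls to the robot, and variables do not carry over. Pictures are saved under pics/ and viewed, at most 10 in all, crops included, and the job is handed in when it is done.

Besides the shell and the picture viewer there is one more tool, called after ">>>" as a command line: name --argument value ..., lists and objects as JSON in quotes. servo_tool: Moves the arm, as the interface text tells. Its arguments: {"type":"object","properties":{"moves":{"type":"array","items":{"type":"object","properties":{"travel":{"type":"array","items":{"type":"number"}},"yaw":{"type":"number"},"claw":{"type":"number"}}}},"newtons":{"type":"number"}},"required":["moves"]}

```bash
mkdir -p pics; ls; python3 - <<'E'
from station import *
import cv2,numpy as np,pickle
d={}
for n in("scene","top"):
    s=snapshot(n);d[n]=s
    cv2.imwrite(f"pics/{n}0.png",s["pixels"][:,:,::-1])
    print(n,s["fx"],s["dist_coeffs"],np.round(s["T"],3).tolist())
pickle.dump(d,open("d0.pkl","wb"))
s=read_state();print(s)
E
```

```text
pics
scene 475.57674884607854 [-0.19881086  0.          0.          0.          0.        ] [[0.901, 0.412, -0.134, 716.043], [0.434, -0.86, 0.269, -278.685], [-0.004, -0.301, -0.954, 1070.574], [0.0, 0.0, 0.0, 1.0]]
top 404.8439365138102 [-0.1089559  0.         0.         0.         0.       ] [[0.03, -0.998, 0.063, 513.762], [-1.0, -0.03, 0.005, -4.755], [-0.003, -0.063, -0.998, 1113.356], [0.0, 0.0, 0.0, 1.0]]
{'clock': 0.1, 'qpos': array([62.40086103, 22.01084817,  0.9373144 , 78.55422088, -0.36089258,
       79.53794775, -2.66507129]), 'qd': array([-0.10792121, -0.15899978, -0.04738578, -0.13672921,  0.0530289 ,
       -0.05635712, -0.05115721]), 'tau': array([ 3.45543915e-03, -6.29134011e+01,  8.47466402e-01, -3.72759676e+01,
        1.67808670e-02,  1.04752608e-02,  7.44609861e-05]), 'eef_pos': array([ 254.15120118, -570.83631569,  403.78240189]), 'tool_rot': array([[ 9.13553187e-01,  4.06718627e-01, -7.29790858e-04],
       [ 4.06719281e-01, -9.13551805e-01,  1.58952337e-03],
       [-2.02129917e-05, -1.74893416e-03, -9.99998470e-01]]), 'ft_force': array([-0.22549093,  0.15185581,  0.05142688]), 'ft_torque': array([0.00156447, 0.01004561, 0.05980203]), 'grasp_force': 0.0, 'grip_width': 0.996833033869556}
```

View pics/scene0.png

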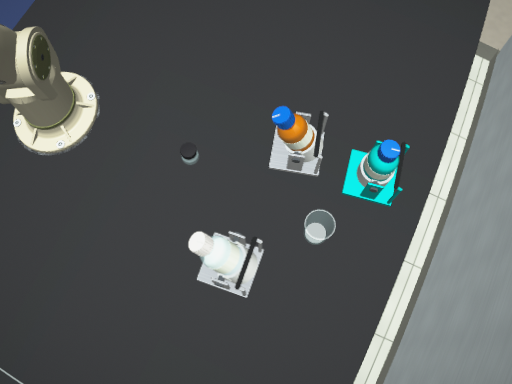

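View pics/top0.png

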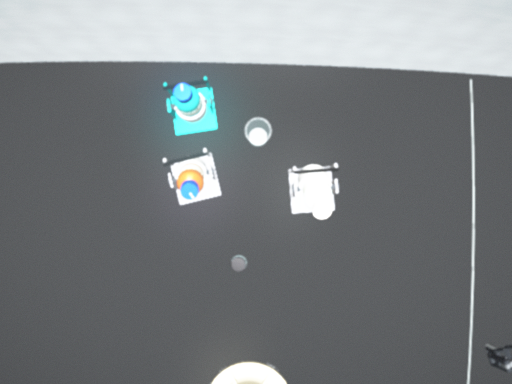

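The scene view shows the amber bottle at about (295,130) with its blue cap at (283,117). The turquoise decoy is at (380,165), the beaker at (318,228), the jar at (189,154) and the clear bottle at (222,258). In the top view the amber cap is at (190,190) and its rest bar runs from (165,160) to (206,150).

```bash
cat > h.py <<'E'
import cv2,numpy as np,pickle
def K(s): return np.array([[s["fx"],0,s["cx"]],[0,s["fy"],s["cy"]],[0,0,1.]])
def ray(s,p):
    u=cv2.undistortPoints(np.array([[p]],float),K(s),np.array(s["dist_coeffs"]))[0,0]
    T=np.array(s["T"]);return T[:3,3],T[:3,:3]@np.r_[u,1]
def plane(s,p,z):
    o,d=ray(s,p);return o+d*(z-o[2])/d[2]
def tri(s1,p1,s2,p2):
    o1,d1=ray(s1,p1);o2,d2=ray(s2,p2)
    t=np.linalg.lstsq(np.c_[d1,-d2],o2-o1,rcond=None)[0]
    a=o1+d1*t[0];b=o2+d2*t[1];return (a+b)/2,np.linalg.norm(a-b)
def blue(s,box):
    h=cv2.cvtColor(s["pixels"],cv2.COLOR_RGB2HSV);m=cv2.inRange(h,(100,150,60),(125,255,255))
    r=np.zeros_like(m);x0,y0,x1,y1=box;r[y0:y1,x0:x1]=m[y0:y1,x0:x1]
    c=max(cv2.findContours(r,0,2)[0],key=cv2.contourArea);q=cv2.minAreaRect(c)
    return q
E
python3 - <<'E'
from h import *
d=pickle.load(open("d0.pkl","rb"));S,T=d["scene"],d["top"]
a=blue(S,(262,95,305,135));b=blue(T,(170,170,215,210));print(a,b)
print("cap",tri(S,a[0],T,b[0]))
c1=cv2.resize(S["pixels"][85:185,250:350],(400,400),interpolation=2)
c2=cv2.resize(T["pixels"][140:220,155:235],(400,400),interpolation=2)
cv2.imwrite("pics/crop1.png",np.hstack([c1,c2])[:,:,::-1])
E
```

```text
((282.75, 117.25000762939453), (22.62741470336914, 20.50609588623047), 45.0) ((189.84104919433594, 184.2832489013672), (13.305004119873047, 5.474058628082275), 8.746162414550781)
cap (array([579.53867654, 147.69560348, 185.29585502]), np.float64(8.449694360058121))
```

View pics/crop1.png

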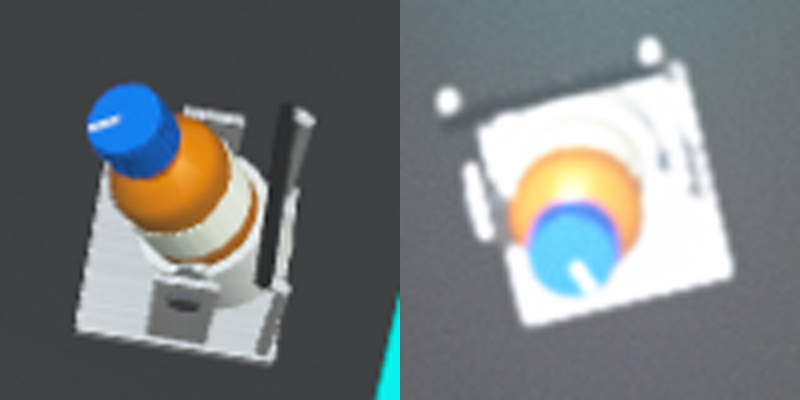

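The crops show that the top view is overexposed, so its cap mask has to include lighter blue. The base-plate corners at crop pixels (528,325), (733,272), (680,68) and (480,125) are clear, and so are the bar knobs at (448,100) and (650,50).

```bash
python3 - <<'E'
from h import *
d=pickle.load(open("d0.pkl","rb"));S,T=d["scene"],d["top"]
f=lambda x,y:(155+(x-400)/5-.4,140+y/5-.4)
g=lambda x,y:(250+x/4-.4,85+y/4-.4)
C=np.array([plane(T,f(*p),12) for p in[(528,325),(733,272),(680,68),(480,125)]])
print(C.round(1).tolist(),C.mean(0),[np.linalg.norm(C[i]-C[i-1]).round(1) for i in range(4)])
ax=(C[3]-C[2])+(C[0]-C[1]);yaw=np.arctan2(ax[1],ax[0])-np.pi/2;print("yaw",np.degrees(yaw))
k=[plane(T,f(*p),118) for p in[(448,100),(650,50)]];v=k[0]-k[1];print(np.array(k).round(1),np.degrees(np.arctan2(v[1],v[0]))-90)
h=cv2.cvtColor(T["pixels"],cv2.COLOR_RGB2HSV);m=cv2.inRange(h,(92,110,60),(128,255,255));m[:,:170]=0;m[:,215:]=0;m[:176]=0;m[210:]=0
c=max(cv2.findContours(m,0,2)[0],key=cv2.contourArea);q=cv2.minAreaRect(c);print(q)
hS=blue(S,(262,95,305,135))
P,e=tri(S,hS[0],T,q[0]);print("body",P,e)
P2,e2=tri(S,g(125,118),T,f(572,255));print("top",P2,e2)
# plate in scene
C2=np.array([plane(S,g(*p),12) for p in[(76,330),(272,362)]]);print("S corners",C2)
piv=np.r_[C.mean(0)[:2],80]
R=np.array([[np.cos(yaw),np.sin(yaw),0],[-np.sin(yaw),np.cos(yaw),0],[0,0,1]])
for p in(P,P2):
    l=R@(p-piv);print("local",l,"lean deg",np.degrees(np.arctan2(-l[0],l[2])),np.hypot(l[0],l[2]))
E
```

```text
[[539.4, 203.5, 12.0], [571.8, 92.3, 12.0], [683.2, 125.5, 12.0], [648.6, 234.8, 12.0]] [610.76331422 164.04842524  12.        ] [np.float64(113.6), np.float64(115.9), np.float64(116.2), np.float64(114.7)]
yaw 16.879463078716572
[[647.8 228.5 118. ]
 [675.5 128.3 118. ]] 15.486973946421841
((189.0, 189.5), (17.0, 16.0), 90.0)
body [572.44749594 155.82054692 162.10465023] 0.4896309874662917
top [568.6876801  152.7262931  179.16861818] 0.11006932860506542
S corners [[573.19338379  93.34776804  12.        ]
 [686.47635354 125.45699678  12.        ]]
local [-39.05412582   3.25194844  82.10465023] lean deg 25.43869372650385 90.91973566082645
local [-43.55040534   1.38269931  99.16861818] lean deg 23.708924993840416 108.30998401046563
```

The cap body comes out at about (572,156,162) with a lean of about 25° and a holder yaw of about 16°. The radii of 91 mm to the body and 108 mm to the top match the given sizes. I'll move over the cap now.

>>> servo_tool --moves '[{"travel": [0.975, -0.89, 0], "yaw": 0, "claw": 1}, {"travel": [0.975, -0.89, 0], "yaw": 0, "claw": 1}, {"travel": [0.975, -0.89, 0], "yaw": 0, "claw": 1}, {"travel": [0.975, -0.89, 0], "yaw": 0, "claw": 1}, {"travel": [0.975, -0.89, 0], "yaw": 0, "claw": 1}, {"travel": [0.975, -0.89, 0], "yaw": 0, "claw": 1}, {"travel": [0.975, -0.89, 0], "yaw": 0, "claw": 1}, {"travel": [0.975, -0.89, 0], "yaw": 0, "claw": 1}]'

```text
clock: 0.9
eef_pos: [413.2, -205.6, 404.6]
tool_rot: [[0.913, 0.407, -0.0], [0.407, -0.913, 0.0], [-0.0, -0.0, -1.0]]
ft_force: [1.1, -0.5, -0.0]
grip_width: 1.0
grasp_force: 0.0
```

>>> servo_tool --moves '[{"travel": [0.975, -0.893, 0], "yaw": 0.0217, "claw": 1}, {"travel": [0.975, -0.893, 0], "yaw": 0.0217, "claw": 1}, {"travel": [0.975, -0.893, 0], "yaw": 0.0217, "claw": 1}, {"travel": [0.975, -0.893, 0], "yaw": 0.0217, "claw": 1}, {"travel": [0.975, -0.893, 0], "yaw": 0.0217, "claw": 1}, {"travel": [0.975, -0.893, 0], "yaw": 0.0217, "claw": 1}, {"travel": [0.975, -0.893, 0], "yaw": 0.0217, "claw": 1}, {"travel": [0.975, -0.893, 0], "yaw": 0.0217, "claw": 1}]'

```text
clock: 1.7
eef_pos: [570.8, 155.3, 404.4]
tool_rot: [[0.961, 0.278, -0.0], [0.278, -0.961, -0.0], [-0.0, 0.0, -1.0]]
ft_force: [1.6, -1.1, -0.3]
grip_width: 1.0
grasp_force: 0.0
```

```bash
python3 - <<'E'
from station import *
import cv2,pickle
s=snapshot("wrist");t=snapshot("scene");pickle.dump((s,t),open("d1.pkl","wb"))
print(s["T"].round(3).tolist(),s["fx"],s["dist_coeffs"]);r=read_state();print(r["qpos"],r["eef_pos"],r["tool_rot"])
cv2.imwrite("pics/w1.png",s["pixels"][:,:,::-1])
E
```

```text
[[0.278, -0.917, -0.288, 644.617], [-0.961, -0.265, -0.083, 176.673], [0.0, 0.299, -0.954, 373.646], [0.0, 0.0, 0.0, 1.0]] 285.97672291244606 [-0.06677738  0.          0.          0.          0.        ]
[   5.8661694    21.13184231  -32.75563646   82.80820821   11.13387391
   79.40606024 -100.42419821] [569.98155915 161.36723819 403.301324  ] [[ 0.95754993  0.28825559 -0.0026159 ]
 [ 0.28826514 -0.95753919  0.00468105]
 [-0.00115549 -0.00523641 -0.99998562]]
```

View pics/w1.png

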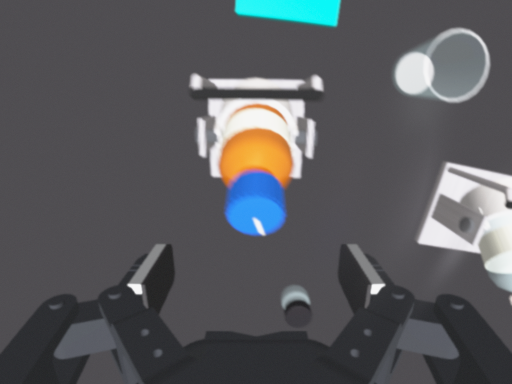

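The wrist view shows the cap centred at about (256,202) with its top face near (258,212). The rest bar is level at row 90, so the fingers are aligned with the pivot axis.

```bash
python3 - <<'E'
from h import *
from station import read_state
s,t=pickle.load(open("d1.pkl","rb"))
d=pickle.load(open("d0.pkl","rb"))
a=blue(s,(200,150,310,250));print(a)
b=blue(d["scene"],(262,95,305,135))
P,e=tri(s,a[0],d["scene"],b[0]);print(P,e)
P2,e2=tri(s,(258,211),d["top"],(189,190.6));print("top?",P2,e2)
k=[plane(s,p,118) for p in[(196,92),(318,92)]];v=k[0]-k[1];print(np.array(k),np.degrees(np.arctan2(v[1],v[0]))-90)
c=[plane(s,p,12) for p in[(211,176),(301,176)]];v=c[0]-c[1];print(np.array(c),np.degrees(np.arctan2(v[1],v[0]))-90)
r=read_state();print(r["eef_pos"],r["tool_rot"].round(3).tolist(),r["qd"])
E
```

```text
((255.0, 203.5), (61.0, 60.0), 90.0)
[572.33680395 156.39221164 161.41992752] 0.40632853122844614
top? [569.48736665 153.81186667 169.81100119] 1.084143144692811
[[640.03745845 228.50198923 118.        ]
 [668.95643745 128.61214314 118.        ]] 16.146189647622577
[[541.65329988 207.82516707  12.        ]
 [574.25860474  95.12718569  12.        ]] 16.135990901589253
[569.98155915 161.36723819 403.301324  ] [[0.958, 0.288, -0.003], [0.288, -0.958, 0.005], [-0.001, -0.005, -1.0]] [ 4.04476899 -3.31677339  3.60704983  3.23835214 -0.5042555   0.74005034
  4.89167384]
```

>>> servo_tool --moves '[{"travel": [0, 0, 0.12], "yaw": 0, "claw": 1}, {"travel": [0, 0, 0.2], "yaw": 0, "claw": 1}, {"travel": [0, 0, 0.25], "yaw": 0, "claw": 1}, {"travel": [0, 0, 0.28], "yaw": 0, "claw": 1}, {"travel": [0, 0, 0.29], "yaw": 0, "claw": 1}, {"travel": [0, 0, 0.29], "yaw": 0, "claw": 1}, {"travel": [0, 0, 0.29], "yaw": 0, "claw": 1}]'

```text
clock: 2.5
eef_pos: [570.6, 153.8, 318.9]
tool_rot: [[0.96, 0.279, 0.002], [0.279, -0.96, 0.001], [0.002, 0.0, -1.0]]
ft_force: [0.3, 0.3, -0.0]
grip_width: 1.003
grasp_force: 0.0
```

>>> servo_tool --moves '[{"travel": [0, 0, 0], "yaw": 0, "claw": -1}, {"travel": [0, 0, 0], "yaw": 0, "claw": -1}, {"travel": [0, 0, 0], "yaw": 0, "claw": -1}, {"travel": [0, 0, 0], "yaw": 0, "claw": -1}, {"travel": [0, 0, 0], "yaw": 0, "claw": -1}]' --newtons 60

```text
clock: 3.0
eef_pos: [570.3, 153.9, 318.3]
tool_rot: [[0.96, 0.279, 0.001], [0.279, -0.96, 0.0], [0.001, -0.0, -1.0]]
ft_force: [-1.8, 0.3, 4.7]
grip_width: 0.482
grasp_force: 60.0
```

>>> servo_tool --moves '[{"travel": [0.012, 0, -0.004], "yaw": 0, "claw": -1}, {"travel": [0.024, 0, -0.009], "yaw": 0, "claw": -1}, {"travel": [0.036, 0, -0.014], "yaw": 0, "claw": -1}, {"travel": [0.047, 0, -0.019], "yaw": 0, "claw": -1}, {"travel": [0.047, 0, -0.019], "yaw": 0, "claw": -1}, {"travel": [0.047, 0, -0.019], "yaw": 0, "claw": -1}]'

```text
clock: 3.6
eef_pos: [581.3, 157.2, 321.6]
tool_rot: [[0.96, 0.28, -0.009], [0.28, -0.96, -0.003], [-0.01, 0.001, -1.0]]
ft_force: [-15.3, -5.2, 6.1]
grip_width: 0.475
grasp_force: 60.6
```

>>> servo_tool --moves '[{"travel": [0, 0, 0], "yaw": 0.02, "claw": -1}, {"travel": [0, 0, 0], "yaw": 0.04, "claw": -1}, {"travel": [0, 0, 0.001], "yaw": 0.06, "claw": -1}, {"travel": [0, 0, 0.002], "yaw": 0.08, "claw": -1}, {"travel": [0, 0, 0.003], "yaw": 0.1, "claw": -1}, {"travel": [0, 0, 0.003], "yaw": 0.1, "claw": -1}]'

```text
clock: 4.2
eef_pos: [583.4, 158.6, 322.6]
tool_rot: [[0.941, -0.34, -0.001], [-0.34, -0.941, 0.001], [-0.001, -0.001, -1.0]]
ft_force: [-2.3, 1.3, 2.4]
grip_width: 0.476
grasp_force: 107.0
```

```bash
python3 - <<'E'
from station import *
from h import *
s=snapshot("scene");r=read_state();print(r["ft_torque"],r["qpos"][-1],r["eef_pos"])
w=snapshot("wrist")
c1=cv2.resize(s["pixels"][75:175,250:350],(400,400),interpolation=2);c2=cv2.resize(w["pixels"],(400,300))
c2=np.vstack([c2,np.zeros((100,400,3),np.uint8)])
cv2.imwrite("pics/s2.png",np.hstack([c1,c2])[:,:,::-1])
E
```

```text
[1.89163958 0.39530301 0.27610902] -135.64384873820725 [583.50602999 158.53053923 322.61036137]
```

View pics/s2.png

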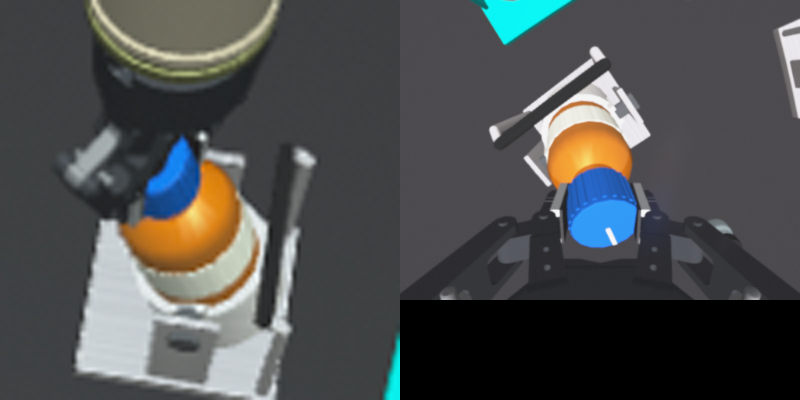

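The wrist half shows the cap held squarely between the pads, with its white line turned along with the tool. The yaw moment of 0.28 N m matches the thread drag, so the cap is turning. Next come regrip strokes.

>>> servo_tool --moves '[{"travel": [0, 0, 0], "yaw": 0, "claw": 0.4}, {"travel": [0, 0, 0], "yaw": 0, "claw": 0.4}, {"travel": [0, 0, 0], "yaw": -0.023, "claw": 0.4}, {"travel": [0, 0, 0], "yaw": -0.046, "claw": 0.4}, {"travel": [0, 0, 0], "yaw": -0.069, "claw": 0.4}, {"travel": [0, 0, 0], "yaw": -0.092, "claw": 0.4}, {"travel": [0, 0, 0], "yaw": -0.115, "claw": 0.4}, {"travel": [0, 0, 0], "yaw": -0.138, "claw": 0.4}]'

```text
clock: 5.1
eef_pos: [584.2, 156.9, 322.4]
tool_rot: [[0.864, 0.503, 0.0], [0.503, -0.864, -0.001], [0.0, 0.001, -1.0]]
ft_force: [-0.2, 0.1, 0.0]
grip_width: 0.7
grasp_force: 0.0
```

>>> servo_tool --moves '[{"travel": [0, 0, 0], "yaw": -0.023, "claw": 0.4}, {"travel": [0, 0, 0], "yaw": -0.046, "claw": 0.4}, {"travel": [0, 0, 0], "yaw": -0.06, "claw": 0.4}, {"travel": [0, 0, 0], "yaw": -0.06, "claw": -1}, {"travel": [0, 0, 0], "yaw": -0.06, "claw": -1}, {"travel": [0, 0, 0], "yaw": -0.06, "claw": -1}, {"travel": [0, 0, 0], "yaw": -0.06, "claw": -1}]'

```text
clock: 5.8
eef_pos: [583.6, 157.5, 323.1]
tool_rot: [[0.625, 0.78, -0.0], [0.78, -0.625, -0.001], [-0.001, 0.0, -1.0]]
ft_force: [-4.5, -1.4, 5.8]
grip_width: 0.498
grasp_force: 59.8
```

>>> servo_tool --moves '[{"travel": [0, 0, 0], "yaw": 0.022, "claw": -1}, {"travel": [0, 0, 0], "yaw": 0.045, "claw": -1}, {"travel": [0, 0, 0.001], "yaw": 0.068, "claw": -1}, {"travel": [0, 0, 0.002], "yaw": 0.091, "claw": -1}, {"travel": [0, 0, 0.003], "yaw": 0.114, "claw": -1}, {"travel": [0, 0, 0.004], "yaw": 0.137, "claw": -1}, {"travel": [0, 0, 0.004], "yaw": 0.16, "claw": -1}, {"travel": [0, 0, 0.004], "yaw": 0.183, "claw": -1}]'

```text
clock: 6.6
eef_pos: [584.1, 159.1, 321.7]
tool_rot: [[0.967, -0.255, 0.002], [-0.255, -0.967, 0.003], [0.001, -0.004, -1.0]]
ft_force: [2.3, 2.9, -3.2]
grip_width: 0.472
grasp_force: 69.4
```

```bash
python3 - <<'E'
from station import *
from h import *
w=snapshot("wrist");r=read_state();print(r["ft_torque"],r["qpos"][-1],r["eef_pos"])
s=snapshot("scene")
c1=cv2.resize(s["pixels"][75:175,250:350],(400,400),interpolation=2);c2=cv2.resize(w["pixels"],(400,300))
c2=np.vstack([c2,np.zeros((100,400,3),np.uint8)])
cv2.imwrite("pics/s3.png",np.hstack([c1,c2])[:,:,::-1])
E
```

```text
[ 3.36409962 -1.04440774  1.06890645] -131.56512380332117 [584.16776246 159.08986135 321.70826167]
```

View pics/s3.png

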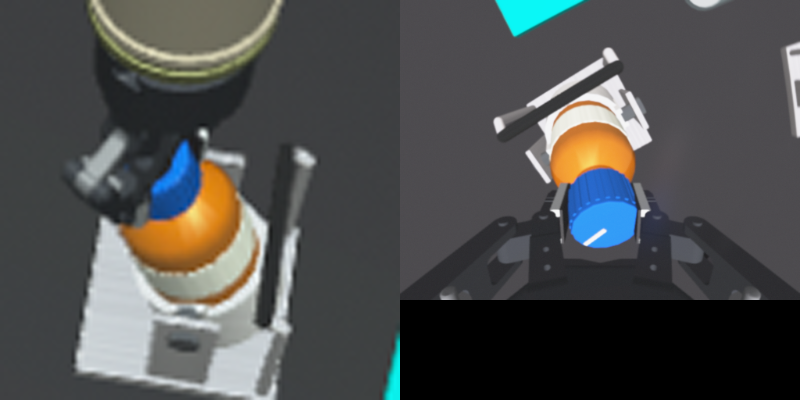

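The white line is about 70–90° further clockwise, so the stroke worked and the total is about 100°. I'll go on.

>>> servo_tool --moves '[{"travel": [0, 0, 0], "yaw": 0, "claw": 0.4}, {"travel": [0, 0, 0], "yaw": 0, "claw": 0.4}, {"travel": [0, 0, 0], "yaw": -0.023, "claw": 0.4}, {"travel": [0, 0, 0], "yaw": -0.046, "claw": 0.4}, {"travel": [0, 0, 0], "yaw": -0.069, "claw": 0.4}, {"travel": [0, 0, 0], "yaw": -0.092, "claw": 0.4}, {"travel": [0, 0, 0], "yaw": -0.115, "claw": 0.4}, {"travel": [0, 0, 0], "yaw": -0.138, "claw": 0.4}]'

```text
clock: 7.5
eef_pos: [583.7, 157.0, 321.3]
tool_rot: [[0.812, 0.583, -0.001], [0.583, -0.812, -0.001], [-0.001, 0.001, -1.0]]
ft_force: [-0.1, 0.4, -0.2]
grip_width: 0.704
grasp_force: 0.0
```

>>> servo_tool --moves '[{"travel": [0, 0, 0], "yaw": -0.023, "claw": 0.4}, {"travel": [0, 0, 0], "yaw": -0.046, "claw": 0.4}, {"travel": [0, 0, 0], "yaw": -0.05, "claw": 0.4}, {"travel": [0, 0, 0], "yaw": -0.05, "claw": -1}, {"travel": [0, 0, 0], "yaw": -0.05, "claw": -1}, {"travel": [0, 0, 0], "yaw": -0.05, "claw": -1}, {"travel": [0, 0, 0], "yaw": -0.05, "claw": -1}]'

```text
clock: 8.2
eef_pos: [583.9, 157.2, 321.8]
tool_rot: [[0.6, 0.8, 0.0], [0.8, -0.6, -0.001], [-0.0, 0.001, -1.0]]
ft_force: [-2.3, -2.7, 5.7]
grip_width: 0.504
grasp_force: 60.2
```

>>> servo_tool --moves '[{"travel": [0, 0, 0], "yaw": 0.022, "claw": -1}, {"travel": [0, 0, 0], "yaw": 0.045, "claw": -1}, {"travel": [0, 0, 0.001], "yaw": 0.068, "claw": -1}, {"travel": [0, 0, 0.002], "yaw": 0.091, "claw": -1}, {"travel": [0, 0, 0.003], "yaw": 0.114, "claw": -1}]'

```text
clock: 8.7
eef_pos: [584.4, 158.1, 320.1]
tool_rot: [[0.979, 0.206, 0.002], [0.206, -0.979, 0.001], [0.002, -0.001, -1.0]]
ft_force: [4.5, 1.4, -4.4]
grip_width: 0.472
grasp_force: 62.8
```

```bash
python3 - <<'E'
from station import *
r=read_state();print(r["ft_torque"],r["ft_force"],r["qpos"][-1],r["eef_pos"])
E
```

```text
[ 0.83673671 -1.24305399  0.45473025] [ 4.54527293  1.37147925 -4.36348907] -106.02543538544896 [584.37384337 158.14106375 320.12837919]
```

>>> servo_tool --moves '[{"travel": [0, 0, 0], "yaw": 0.022, "claw": -1}, {"travel": [0, 0, 0], "yaw": 0.045, "claw": -1}, {"travel": [0, 0, 0.001], "yaw": 0.068, "claw": -1}, {"travel": [0, 0, 0.001], "yaw": 0.08, "claw": -1}]'

```text
clock: 9.1
eef_pos: [584.0, 159.3, 320.5]
tool_rot: [[0.957, -0.289, 0.002], [-0.289, -0.957, 0.003], [0.001, -0.004, -1.0]]
ft_force: [1.2, 0.9, -1.1]
grip_width: 0.477
grasp_force: 78.8
```

```bash
python3 - <<'E'
from station import *
from h import *
w=snapshot("wrist");r=read_state();print(r["ft_torque"],r["ft_force"],r["qpos"][-1],r["eef_pos"])
s=snapshot("scene")
c1=cv2.resize(s["pixels"][75:175,250:350],(400,400),interpolation=2);c2=cv2.resize(w["pixels"],(400,300))
c2=np.vstack([c2,np.zeros((100,400,3),np.uint8)])
cv2.imwrite("pics/s4.png",np.hstack([c1,c2])[:,:,::-1])
E
```

```text
[ 2.69108039 -0.89102593  0.9522018 ] [ 2.57469909  1.66683388 -0.4906743 ] -133.12821618027232 [584.03674253 159.31421922 320.49640025]
```

View pics/s4.png

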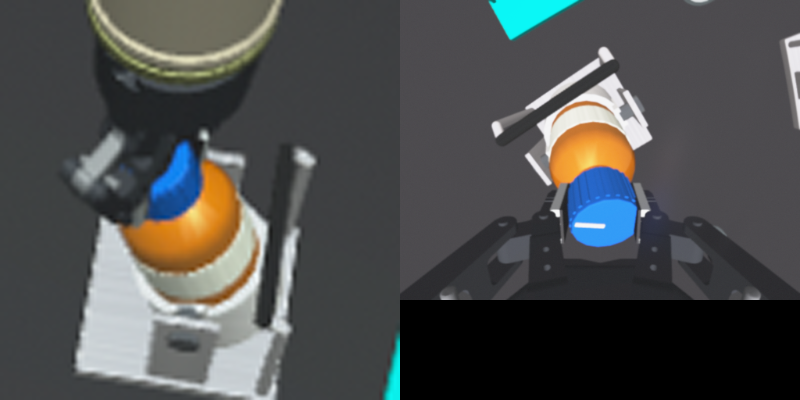

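The white line turned only about 54° on that roughly 70° stroke, for a total of about 156°. Either the cap is home or it slipped, so I'll do another stroke with a firmer grip and measure the line angle by code.

>>> servo_tool --moves '[{"travel": [0, 0, 0], "yaw": 0, "claw": 0.4}, {"travel": [0, 0, 0], "yaw": 0, "claw": 0.4}, {"travel": [0, 0, 0], "yaw": -0.023, "claw": 0.4}, {"travel": [0, 0, 0], "yaw": -0.046, "claw": 0.4}, {"travel": [0, 0, 0], "yaw": -0.069, "claw": 0.4}, {"travel": [0, 0, 0], "yaw": -0.092, "claw": 0.4}, {"travel": [0, 0, 0], "yaw": -0.115, "claw": 0.4}, {"travel": [0, 0, 0], "yaw": -0.138, "claw": 0.4}]'

```text
clock: 10.0
eef_pos: [583.7, 157.2, 319.9]
tool_rot: [[0.834, 0.552, -0.001], [0.552, -0.834, -0.001], [-0.001, 0.0, -1.0]]
ft_force: [-0.2, 1.0, 0.7]
grip_width: 0.699
grasp_force: 0.0
```

>>> servo_tool --moves '[{"travel": [0, 0, 0], "yaw": -0.023, "claw": 0.4}, {"travel": [0, 0, 0], "yaw": -0.046, "claw": 0.4}, {"travel": [0, 0, 0], "yaw": -0.05, "claw": 0.4}, {"travel": [0, 0, 0], "yaw": -0.05, "claw": -1}, {"travel": [0, 0, 0], "yaw": -0.05, "claw": -1}, {"travel": [0, 0, 0], "yaw": -0.05, "claw": -1}, {"travel": [0, 0, 0], "yaw": -0.05, "claw": -1}]' --newtons 80

```text
clock: 10.7
eef_pos: [584.0, 157.1, 320.7]
tool_rot: [[0.63, 0.777, 0.001], [0.777, -0.63, -0.001], [-0.0, 0.001, -1.0]]
ft_force: [-1.6, -3.2, 6.2]
grip_width: 0.492
grasp_force: 80.2
```

```bash
cat > ln.py <<'E'
from station import *
from h import *
w=snapshot("wrist");r=read_state();print(r["ft_torque"],r["ft_force"],r["qpos"][-1],r["eef_pos"])
im=w["pixels"];h=cv2.cvtColor(im,cv2.COLOR_RGB2HSV)
b=cv2.inRange(h,(95,100,60),(125,255,255));wh=cv2.inRange(h,(0,0,190),(180,70,255))
c=max(cv2.findContours(b,0,2)[0],key=cv2.contourArea);hull=cv2.convexHull(c);m=np.zeros_like(b);cv2.fillPoly(m,[hull],255)
m=cv2.erode(m,np.ones((3,3)));m=m&wh
n,l,st,ce=cv2.connectedComponentsWithStats(m)
i=1+np.argmax(st[1:,4]);ys,xs=np.where(l==i)
# back-project onto the cap-top plane (lean 0.32 about holder y)
lean,yaw=.32,np.radians(16.15)
ex=np.array([np.cos(yaw),np.sin(yaw),0]);nz=np.array([0,0,1.])
n3=np.cos(lean)*nz-np.sin(lean)*ex;px=np.cos(lean)*ex+np.sin(lean)*nz;py=np.cross(n3,px)
top=np.array([r["eef_pos"][0],r["eef_pos"][1],178.])
def pr(p):
    o,d=ray(w,p);q=o+d*((top-o)@n3)/(d@n3)-top;return[q@px,q@py]
L=np.array([pr((x,y)) for x,y in zip(xs,ys)],np.float32)
v=cv2.fitLine(L,2,0,.01,.01).ravel();print("pix",len(L),"line mid",L.mean(0),"angle mod 180",np.degrees(np.arctan2(v[1],v[0]))%180)
cv2.imwrite("pics/ln_%d.png"%(r["clock"]*100),im[:,:,::-1])
E
python3 ln.py
```

```text
[-0.98381368 -0.05681259 -0.12578517] [-0.70984974 -3.40227698  5.26989707] -69.45563118976335 [584.02037135 157.11705825 320.65193774]
pix 196 line mid [2.070556  6.3594246] angle mod 180 41.365177
```

>>> servo_tool --moves '[{"travel": [0, 0, 0], "yaw": 0.022, "claw": -1}, {"travel": [0, 0, 0], "yaw": 0.045, "claw": -1}, {"travel": [0, 0, 0.001], "yaw": 0.068, "claw": -1}, {"travel": [0, 0, 0.001], "yaw": 0.08, "claw": -1}]'

```text
clock: 11.15
eef_pos: [583.8, 157.3, 320.3]
tool_rot: [[0.928, 0.373, 0.001], [0.373, -0.928, -0.001], [0.0, 0.001, -1.0]]
ft_force: [-0.9, -1.2, 5.2]
grip_width: 0.466
grasp_force: 82.3
```

```bash
python3 ln.py
```

```text
[-1.11571745 -0.04496996 -0.05413586] [-1.56612723 -1.93954558  5.410953  ] -96.74110082419033 [583.80475429 157.35014444 320.31250387]
pix 190 line mid [4.4743867 3.4796464] angle mod 180 16.774326
```

The cap is still turning: the line moved 25° for 27° of tool turn. I'll continue.

>>> servo_tool --moves '[{"travel": [0, 0, 0], "yaw": 0.022, "claw": -1}, {"travel": [0, 0, 0], "yaw": 0.045, "claw": -1}, {"travel": [0, 0, 0.001], "yaw": 0.068, "claw": -1}, {"travel": [0, 0, 0.002], "yaw": 0.091, "claw": -1}, {"travel": [0, 0, 0.003], "yaw": 0.11, "claw": -1}, {"travel": [0, 0, 0.003], "yaw": 0.11, "claw": -1}]'

```text
clock: 11.8
eef_pos: [586.4, 156.9, 320.4]
tool_rot: [[0.953, -0.304, 0.009], [-0.304, -0.953, 0.001], [0.008, -0.004, -1.0]]
ft_force: [12.8, -4.3, -0.5]
grip_width: 0.471
grasp_force: 117.7
```

```bash
python3 ln.py
```

```text
[ 0.86047496 -3.2398439   0.19309356] [12.62529557 -3.30448134 -1.66978575] -133.4583045288668 [586.39501765 156.84391829 320.39367472]
pix 177 line mid [-0.56021255  3.7734938 ] angle mod 180 0.11234767
```

>>> servo_tool --moves '[{"travel": [0, 0, 0], "yaw": 0, "claw": 0.4}, {"travel": [0, 0, 0], "yaw": 0, "claw": 0.4}, {"travel": [0, 0, 0], "yaw": -0.023, "claw": 0.4}, {"travel": [0, 0, 0], "yaw": -0.046, "claw": 0.4}, {"travel": [0, 0, 0], "yaw": -0.069, "claw": 0.4}, {"travel": [0, 0, 0], "yaw": -0.092, "claw": 0.4}, {"travel": [0, 0, 0], "yaw": -0.115, "claw": 0.4}, {"travel": [0, 0, 0], "yaw": -0.138, "claw": 0.4}]'

```text
clock: 12.65
eef_pos: [583.3, 158.3, 318.5]
tool_rot: [[0.841, 0.541, -0.001], [0.541, -0.841, 0.0], [-0.001, -0.001, -1.0]]
ft_force: [0.3, -0.1, 0.7]
grip_width: 0.701
grasp_force: 0.0
```

>>> servo_tool --moves '[{"travel": [0, 0, 0], "yaw": -0.023, "claw": 0.4}, {"travel": [0, 0, 0], "yaw": -0.046, "claw": 0.4}, {"travel": [0, 0, 0], "yaw": -0.05, "claw": 0.4}, {"travel": [0, 0, 0], "yaw": -0.05, "claw": -1}, {"travel": [0, 0, 0], "yaw": -0.05, "claw": -1}, {"travel": [0, 0, 0], "yaw": -0.05, "claw": -1}, {"travel": [0, 0, 0], "yaw": -0.05, "claw": -1}]'

```text
clock: 13.35
eef_pos: [583.6, 157.8, 319.5]
tool_rot: [[0.639, 0.769, 0.0], [0.769, -0.639, -0.0], [0.0, 0.0, -1.0]]
ft_force: [-3.1, -0.0, 5.8]
grip_width: 0.5
grasp_force: 80.6
```

```bash
python3 ln.py
```

```text
[-0.45198663  0.3658177  -0.19280936] [-3.44654936 -0.62424361  6.13665954] -70.16895700940802 [583.61767351 157.83610116 319.47460688]
pix 180 line mid [ 2.947257  -1.7562821] angle mod 180 178.95216
```

>>> servo_tool --moves '[{"travel": [0, 0, 0], "yaw": 0.022, "claw": -1}, {"travel": [0, 0, 0], "yaw": 0.045, "claw": -1}, {"travel": [0, 0, 0.001], "yaw": 0.068, "claw": -1}, {"travel": [0, 0, 0.001], "yaw": 0.08, "claw": -1}, {"travel": [0, 0, 0.001], "yaw": 0.08, "claw": -1}]'

```text
clock: 13.9
eef_pos: [583.5, 157.6, 319.2]
tool_rot: [[0.931, 0.365, 0.0], [0.365, -0.931, -0.002], [-0.0, 0.002, -1.0]]
ft_force: [-4.1, -1.9, 6.4]
grip_width: 0.473
grasp_force: 80.3
```

```bash
python3 ln.py
```

```text
[-1.3496988   0.54007579  0.85453475] [-4.16844998 -2.40028828  7.20703324] -96.98039690610582 [583.47848635 157.56172785 319.21886033]
pix 182 line mid [ 4.084797   -0.56793696] angle mod 180 177.57104
```

The line now stays at about 178° while the tool turned 27° with the yaw moment up at 0.85 N m, so the cap is against its stop. I'll align the fingers with the pivot and look.

>>> servo_tool --moves '[{"travel": [0, 0, 0], "yaw": 0.015, "claw": -1}, {"travel": [0, 0, 0], "yaw": 0.015, "claw": -1}, {"travel": [0, 0, 0], "yaw": 0.015, "claw": -1}]'

```text
clock: 14.25
eef_pos: [583.9, 158.0, 319.4]
tool_rot: [[0.96, 0.281, 0.002], [0.281, -0.96, -0.001], [0.001, 0.001, -1.0]]
ft_force: [0.4, -1.4, 6.1]
grip_width: 0.47
grasp_force: 80.7
```

```bash
python3 ln.py; python3 - <<'E'
from station import *
from h import *
w=snapshot("wrist");s=snapshot("scene")
c1=cv2.resize(s["pixels"][75:175,250:350],(400,400),interpolation=2);c2=cv2.resize(w["pixels"][160:352,160:352],(400,400))
cv2.imwrite("pics/s5.png",np.hstack([c1,c2])[:,:,::-1])
E
```

```text
[-1.05650278 -0.14302075  1.76580902] [-0.56721763 -2.33333328  6.57782781] -101.81981143223744 [583.89528935 157.9383629  319.3673781 ]
pix 174 line mid [ 2.942612  -0.7546295] angle mod 180 177.03131
```

View pics/s5.png

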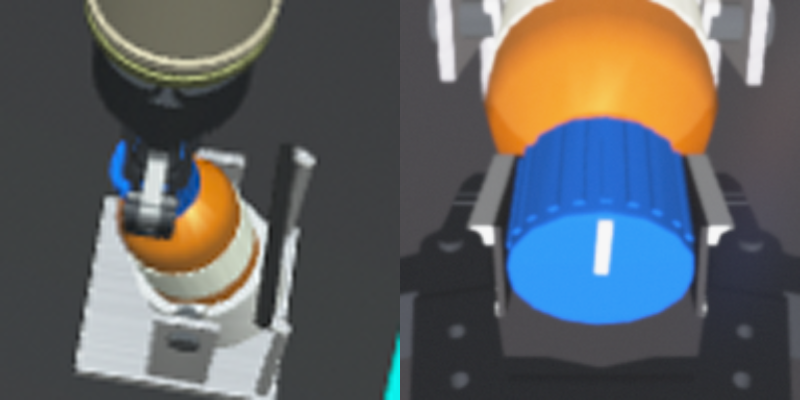

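The cap sits flush on the shoulder with no red band showing, and the yaw moment has risen to 1.8 N m against the stop. The bottle still leans by about 17°. Now I'll tip it up.

>>> servo_tool --moves '[{"travel": [0.016, 0, -0.004], "yaw": 0, "claw": -1}, {"travel": [0.032, 0, -0.007], "yaw": 0, "claw": -1}, {"travel": [0.048, 0, -0.01], "yaw": 0, "claw": -1}, {"travel": [0.064, 0, -0.012], "yaw": 0, "claw": -1}, {"travel": [0.08, 0, -0.013], "yaw": 0, "claw": -1}, {"travel": [0.09, 0, -0.014], "yaw": 0, "claw": -1}, {"travel": [0.1, 0, -0.014], "yaw": 0, "claw": -1}, {"travel": [0.1, 0, -0.014], "yaw": 0, "claw": -1}]'

```text
clock: 15.2
eef_pos: [610.8, 165.4, 322.1]
tool_rot: [[0.96, 0.278, -0.007], [0.278, -0.96, -0.003], [-0.008, 0.001, -1.0]]
ft_force: [-13.6, -5.6, 10.6]
grip_width: 0.471
grasp_force: 86.0
```

>>> servo_tool --moves '[{"travel": [0.01, 0, 0], "yaw": 0, "claw": -1}, {"travel": [0.02, 0, 0], "yaw": 0, "claw": -1}, {"travel": [0.02, 0, 0], "yaw": 0, "claw": -1}]'

```text
clock: 15.5
eef_pos: [616.4, 167.1, 321.9]
tool_rot: [[0.96, 0.279, -0.008], [0.279, -0.96, -0.003], [-0.008, 0.001, -1.0]]
ft_force: [-14.3, -6.0, 8.9]
grip_width: 0.472
grasp_force: 87.4
```

>>> servo_tool --moves '[{"travel": [0.01, 0, 0], "yaw": 0, "claw": -1}, {"travel": [0.02, 0, 0], "yaw": 0, "claw": -1}, {"travel": [0.02, 0, 0], "yaw": 0, "claw": -1}]'

```text
clock: 15.8
eef_pos: [621.4, 168.5, 321.4]
tool_rot: [[0.96, 0.279, -0.011], [0.279, -0.96, -0.004], [-0.012, 0.001, -1.0]]
ft_force: [-20.2, -8.9, 10.1]
grip_width: 0.469
grasp_force: 88.9
```

```bash
python3 - <<'E'
from station import *
from h import *
w=snapshot("wrist");s=snapshot("scene");r=read_state();print(r["ft_force"],r["ft_torque"],r["eef_pos"])
c1=cv2.resize(s["pixels"][75:175,250:350],(400,400),interpolation=2);c2=cv2.resize(w["pixels"][100:352,130:382],(400,400))
cv2.imwrite("pics/s6.png",np.hstack([c1,c2])[:,:,::-1])
E
```

```text
[-19.96916824  -6.68671547   9.75517065] [-1.62565002  4.40868187 -0.20492692] [621.32202007 168.48000573 321.38011764]
```

View pics/s6.png

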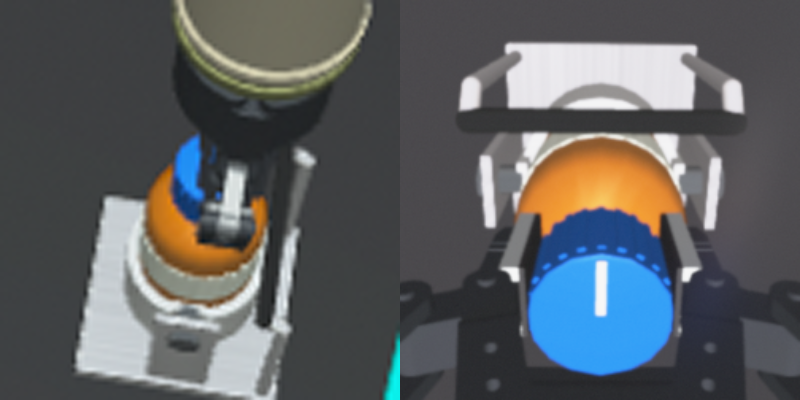

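The bottle now looks nearly upright and close to the bar, and the force is rising. I'll push a little more to confirm the stop.

>>> servo_tool --moves '[{"travel": [0.01, 0, 0], "yaw": 0, "claw": -1}, {"travel": [0.02, 0, 0], "yaw": 0, "claw": -1}, {"travel": [0.02, 0, 0], "yaw": 0, "claw": -1}, {"travel": [0.02, 0, 0], "yaw": 0, "claw": -1}]'

```text
clock: 16.3
eef_pos: [623.8, 169.4, 320.7]
tool_rot: [[0.96, 0.279, -0.022], [0.279, -0.96, -0.009], [-0.023, 0.003, -1.0]]
ft_force: [-45.6, -16.2, 23.4]
grip_width: 0.471
grasp_force: 90.0
```

```bash
cat > cp.py <<'E'
from station import *
from h import *
r=read_state();print(r["ft_force"],r["ft_torque"],r["eef_pos"])
E
python3 cp.py
```

```text
[-45.56634063 -16.20920306  23.41584259] [-3.38995463  9.66927984 -0.21467263] [623.75483654 169.43936407 320.69545441]
```

The force rose to 48 N over the last few millimetres, so the bottle is at its rest. I'll relieve the load, release and lift.

>>> servo_tool --moves '[{"travel": [-0.01, 0, 0], "yaw": 0, "claw": -1}, {"travel": [-0.018, 0, 0], "yaw": 0, "claw": -1}, {"travel": [-0.018, 0, 0], "yaw": 0, "claw": 1}, {"travel": [-0.018, 0, 0], "yaw": 0, "claw": 1}, {"travel": [-0.018, 0, 0], "yaw": 0, "claw": 1}, {"travel": [-0.018, 0, 0], "yaw": 0, "claw": 1}]'

```text
clock: 16.9
eef_pos: [624.9, 169.7, 322.8]
tool_rot: [[0.96, 0.279, 0.0], [0.279, -0.96, 0.0], [0.0, -0.0, -1.0]]
ft_force: [-0.1, -0.3, -0.4]
grip_width: 1.002
grasp_force: 0.0
```

>>> servo_tool --moves '[{"travel": [0, 0, -0.1], "yaw": 0, "claw": 1}, {"travel": [0, 0, -0.25], "yaw": 0, "claw": 1}, {"travel": [-0.2, 0, -0.4], "yaw": 0, "claw": 1}, {"travel": [-0.3, 0, -0.4], "yaw": 0, "claw": 1}, {"travel": [-0.4, 0, -0.4], "yaw": 0, "claw": 1}, {"travel": [-0.4, 0, -0.4], "yaw": 0, "claw": 1}, {"travel": [-0.4, 0, -0.4], "yaw": 0, "claw": 1}]'

```text
clock: 17.6
eef_pos: [509.3, 135.9, 443.5]
tool_rot: [[0.961, 0.278, 0.002], [0.278, -0.961, -0.0], [0.002, 0.001, -1.0]]
ft_force: [0.7, 0.6, 0.7]
grip_width: 1.002
grasp_force: 0.0
```

```bash
python3 - <<'E'
from station import *
from h import *
w=snapshot("wrist");s=snapshot("scene");r=read_state();print(r["ft_force"],r["eef_pos"])
c1=cv2.resize(s["pixels"][75:175,250:350],(400,400),interpolation=2);c2=cv2.resize(w["pixels"],(400,300))
c2=np.vstack([c2,np.zeros((100,400,3),np.uint8)])
cv2.imwrite("pics/s7.png",np.hstack([c1,c2])[:,:,::-1]);cv2.imwrite("pics/w7.png",w["pixels"][:,:,::-1])
a=blue(w,(0,0,512,384));print(a)
for B in[(255,90,330,160)]:
    b=blue(s,B);print(b,tri(w,a[0],s,b[0]))
E
```

```text
[0.99000735 0.02673979 0.26805626] [510.20540449 136.06171521 442.75768724]
((255.5, 85.5), (9.0, 37.0), 90.0)
((303.5, 119.0), (22.0, 19.0), 90.0) (array([606.15521744, 164.61323838, 169.14349146]), np.float64(18.508185258604787))
```

View pics/s7.png

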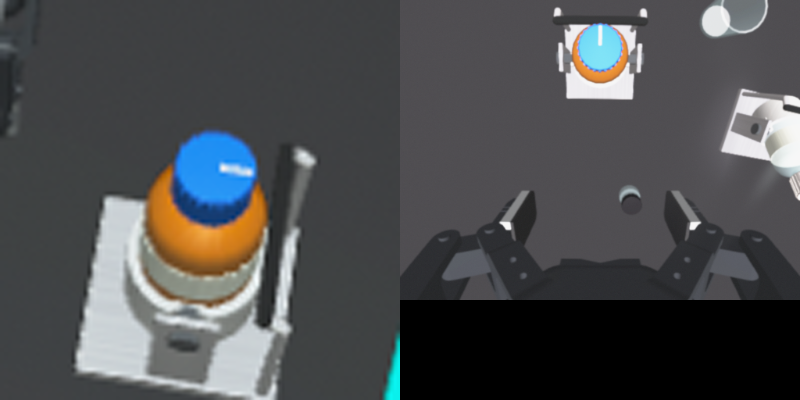

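The bottle stands with its cap on and the fingers are clear of it. The cap top is at about scene (303,116) and wrist (256,61), and the other objects look untouched. I'll check by numbers that it is upright.

```bash
python3 - <<'E'
from station import *
from h import *
d0=pickle.load(open("d0.pkl","rb"));T0=d0["top"]
w=snapshot("wrist");s=snapshot("scene");t=snapshot("top")
def cap(s,box,lo=(92,80,60)):
    h=cv2.cvtColor(s["pixels"],cv2.COLOR_RGB2HSV);m=cv2.inRange(h,lo,(128,255,255));r=np.zeros_like(m);x0,y0,x1,y1=box;r[y0:y1,x0:x1]=m[y0:y1,x0:x1]
    c=max(cv2.findContours(r,0,2)[0],key=cv2.contourArea);x,y,ww,hh=cv2.boundingRect(c);print(x,y,ww,hh);return (x+ww/2-.5,y+hh/2-.5)
def orange(s,box):
    h=cv2.cvtColor(s["pixels"],cv2.COLOR_RGB2HSV);m=cv2.inRange(h,(5,120,100),(20,255,255));r=np.zeros_like(m);x0,y0,x1,y1=box;r[y0:y1,x0:x1]=m[y0:y1,x0:x1]
    c=max(cv2.findContours(r,0,2)[0],key=cv2.contourArea);x,y,ww,hh=cv2.boundingRect(c);return x,y,ww,hh
cw=cap(w,(200,20,310,120));cs=cap(s,(270,95,330,140));ct=cap(t,(165,140,220,215))
e=np.array([np.cos(np.radians(16.15)),np.sin(np.radians(16.15)),0])
bar=np.array([654.5,178.5,118])
for n,(a,b) in {"ws":((w,cw),(s,cs)),"st":((s,cs),(t,ct))}.items():
    P,er=tri(*a,*b);print(n,P,er,"behind bar",(bar-P)@e,"from plate centre",(P-np.r_[610.8,164.05,0])@e)
k=[plane(w,p,118) for p in[((558-400)*1.28,17*1.28),((643-400)*1.28,17*1.28)]];print("bar",k)
print("orange top view",orange(t,(165,140,220,215)),"plates",[plane(w,p,12)for p in[((567-400)*1.28,98*1.28),((633-400)*1.28,98*1.28)]])
print("cap top plane",plane(t,ct,180),plane(w,cw,178))
E
```

```text
228 30 57 63
293 107 22 24
175 162 19 19
ws [614.97448717 166.45038663 174.4794012 ] 0.11205590370010031 behind bar 41.317344982867354 from plate centre 4.677423192268828
st [614.70691166 167.53261705 172.28821135] 0.07139495928637267 behind bar 41.27333547797052 from plate centre 4.72143269716567
bar [array([641.92039238, 226.30291088, 118.        ]), array([670.07667925, 129.19811982, 118.        ])]
orange top view (176, 160, 25, 27) plates [array([540.95466392, 205.36068293,  12.        ]), array([573.22041845,  94.06902961,  12.        ])]
cap top plane [613.90887073 166.14196571 180.        ] [614.56598275 166.34298616 178.        ]
```

Upright is plausible: the cap centre is 41 mm ahead of the bar, which fits the 34 mm bottle radius plus half the bar. To be sure, I'll nudge the cap gently towards the rest with shut fingers.

>>> servo_tool --moves '[{"travel": [0, 0, 0.15], "yaw": 0, "claw": -1}, {"travel": [0, 0, 0.3], "yaw": 0, "claw": -1}, {"travel": [0, 0, 0.385], "yaw": 0, "claw": -1}, {"travel": [0, 0, 0.385], "yaw": 0, "claw": -1}, {"travel": [0.1, 0, 0.385], "yaw": 0, "claw": -1}, {"travel": [0.2, 0, 0.385], "yaw": 0, "claw": -1}, {"travel": [0.23, 0, 0.385], "yaw": 0, "claw": -1}, {"travel": [0.24, 0, 0.385], "yaw": 0, "claw": -1}]'

```text
clock: 18.65
eef_pos: [579.7, 156.7, 328.2]
tool_rot: [[0.96, 0.279, 0.001], [0.279, -0.96, 0.001], [0.001, -0.001, -1.0]]
ft_force: [0.0, 0.3, -0.3]
grip_width: 0.001
grasp_force: 0.0
```

>>> servo_tool --moves '[{"travel": [0.005, 0, 0], "yaw": 0, "claw": -1}, {"travel": [0.01, 0, 0], "yaw": 0, "claw": -1}, {"travel": [0.015, 0, 0], "yaw": 0, "claw": -1}, {"travel": [0.015, 0, 0], "yaw": 0, "claw": -1}]'

```text
clock: 19.05
eef_pos: [582.4, 157.3, 327.5]
tool_rot: [[0.96, 0.279, -0.001], [0.279, -0.96, -0.0], [-0.001, 0.0, -1.0]]
ft_force: [-2.7, -1.1, 2.1]
grip_width: -0.001
grasp_force: 1.4
```

Contact came at about 582 mm, as expected. I'll press on a few millimetres.

>>> servo_tool --moves '[{"travel": [0.005, 0, 0], "yaw": 0, "claw": -1}, {"travel": [0.01, 0, 0], "yaw": 0, "claw": -1}, {"travel": [0.015, 0, 0], "yaw": 0, "claw": -1}, {"travel": [0.015, 0, 0], "yaw": 0, "claw": -1}, {"travel": [0.015, 0, 0], "yaw": 0, "claw": -1}]'

```text
clock: 19.55
eef_pos: [584.3, 158.0, 327.2]
tool_rot: [[0.96, 0.279, -0.009], [0.279, -0.96, -0.004], [-0.01, 0.002, -1.0]]
ft_force: [-23.6, -7.6, 14.8]
grip_width: 0.001
grasp_force: 12.3
```

At 25 N, well above the 15 N at which it tipped, the cap no longer moves, so the bottle is against its rest. I'll retreat.

>>> servo_tool --moves '[{"travel": [-0.05, 0, 0], "yaw": 0, "claw": -1}, {"travel": [-0.2, 0, 0], "yaw": 0, "claw": -1}, {"travel": [-0.25, 0, -0.15], "yaw": 0, "claw": -1}, {"travel": [-0.25, 0, -0.3], "yaw": 0, "claw": -1}, {"travel": [-0.25, 0, -0.35], "yaw": 0, "claw": -1}, {"travel": [-0.25, 0, -0.35], "yaw": 0, "claw": -1}, {"travel": [-0.25, 0, -0.35], "yaw": 0, "claw": -1}]'

```text
clock: 20.25
eef_pos: [515.1, 137.6, 432.1]
tool_rot: [[0.96, 0.279, 0.001], [0.279, -0.96, -0.0], [0.001, 0.0, -1.0]]
ft_force: [0.3, -0.7, -0.3]
grip_width: -0.006
grasp_force: 0.0
```

```bash
python3 - <<'E'
from station import *
print(read_state()["ft_force"]);print(job_done())
E
```

```text
[ 0.25986188 -0.65518658 -0.25802651]
the job is handed in; nothing more can be done
None
```

I screwed the blue cap to its stop while the bottle leaned, tipped the bottle up against its rest, let go, and handed the job in at about 20 s; no verdict was returned.

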